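Free the cam and close the pot clamp

ROBOT

A 6-joint arm with a two-finger parallel gripper is mounted at the origin on a cart in front of the work surface, level with it; the furniture and walls round the work are solid. World frame = base frame: x ahead of the robot, y to its left, z up, the work surface at z = 0. Lengths are in m, angles in rad, forces in N, time in s.
With the tool pointing down it reaches from about 0.25 to 0.775 m from the base axis. Payload 4 kg.
Tool frame: the origin (TCP) lies midway between the tips of the shut fingers; the grasp point (between the pads) lies 19 mm behind it (robot.tcp_to_grasp is the distance from the TCP to the grasp point, in m); z points along the fingers, y is the line along which they close (so a half turn about z gives the same grasp; the last joint's range is limited). The gripper opens to 94 mm and grips with 3 to 60 N. Pads are 16 mm wide; open, the fingers measure 119 mm over their backs; the gripper's body (75 mm by 177 mm) begins 78 mm behind the grasp point.
Start: joints at [1.021, 0.087, 1.371, -0, 1.684, -0.103], TCP at [0.238, 0.496, 0.206] pointing down, gripper open.
Joint ranges: [-3.1, 3.1], [-0.76, 2.03], [0.27, 2.55], [-1.08, 4.22], [0.17, 2.65], [-2.57, 2.57]. Speed limits (rad/s): [2.79, 2.79, 3.14, 3.14, 3.14, 3.14].

INTERFACE

Orientations are given as [roll, pitch, yaw] about the fixed x, y, z axes, in that order (R = Rz(yaw) Ry(pitch) Rx(roll)).
In Python, from bench import robot, viewer gives the robot as it stands. The module is installed in compiled form; this text tells all that it offers.
- The arm moves only by the shell command python3 -m handwheel 'ROWS' [OPENING]. ROWS is JSON, a list of rows, each a list of 6 numbers: the shift along the tool's x, y, z in units of 0.2 m (1.0 is 0.2 m), then the turn, a rotation vector about the tool's x, y, z in units of 30 degrees (1.0 is 30 degrees). In form: [[x, y, z, wx, wy, wz], ...]. A call has 1 to 10 rows; each row is the pose to reach, as a shift and turn from the pose commanded when the call began, along the tool's axes at that moment; what a row does not reach only later rows make up. A row lasts 1/12 s, in which the tool goes at most 41.7 mm and 7.16 degrees, less where a joint would pass 70% of its speed; a pose out of reach is approached as far as the arm can. A call with a number of a shift or a turn outside -1 to 1 is refused whole. A call with a gripper value outside its range is refused whole. OPENING is the gripper's target within -1 to 1 (shut at 1, half-way at 0, fully open at -1), set as the call begins (- or left out, the last holds). The fingers move at their own pace and stop on an object; the grip force is fixed at half the most. Time passes only in rows, so rows that repeat a pose let the fingers close. It gives the time, the measured TCP pose, the force, the opening and the grip force at its end, in the units of the state.
- robot.get_obs(): the state, without advancing time (a new reading comes with each control period).
- viewer.snapshot(name): name is "scene" or "top" or "wrist"; returns the picture (420x560x3 uint8, red, green, blue); there is no depth.
- viewer.calibration(name): a dict with "fx", "fy", "cx", "cy" (pixels), "k1" (the pictures are not rectified: a ray, as slopes to the right and down, at radius r is drawn at 1 + k1 r^2 times it, then the intrinsics apply), "R" (3x3) and "t" (3): a world point X has camera coordinates R X + t. Camera axes: x right, y down, z forward; pixel columns grow to the right and rows downward; lengths in m; the calibration is good to about 2 mm. A picture is of the moment at which its call begins: read the wrist's pose just before it. calibration takes no time and is no camera call; for the wrist camera it gives the pose at the moment of the call.
- robot.close_job(): hands the job in; it is judged then, once.
The state is a dict: "time": time; "joint_positions": joint angles; "qvel": joint speeds; "joint_torque": joint torques, N m; "tool_pos": TCP position; "ee_rot": TCP orientation; "wrist_force": force on the tool from outside, world axes, zero at the start; "wrist_torque": the same for the moment, N m; "width": finger opening in m; "finger_force": force on a finger pad.
Only numpy, scipy, OpenCV 4.12 (cv2) and the standard library are available. Lean on these libraries where they do the work, as an engineer would, in place of code of your own. Each camera call takes 0.05 s, during which the arm holds its last target. There are 200 camera calls.

TASK

The slide of the paint-pot clamp is blocked by its eccentric cam. Push the cam's upright peg round with the fingertips until the cam's low point faces the slide's roller (lever pointing forward, toward the pot), and only then push the slide's upright rear plate forward until the slide is fully home and its jaw holds the pot in the V. Lift nothing, do not touch the pot with the gripper or arm, and leave the other things on the desk where they stand.

Things in the scene. Friction and masses are not known exactly. Their poses are not given: they have to be found in the camera images.
- clamp: fixed aluminium base plate, 234 x 110 x 10 mm, on the cutting mat (mat top 2.5 mm above the desk). Origin: at its underside, under the cam's pivot; x = the clamp's forward direction, from push plate (rear) to V jaw (front), z up. It reaches x -99 to +135 mm, y -55 to +55 mm. Guide rails beside the slide are 25 mm high, the V jaw at the front end 34 mm. Heights elsewhere are above its underside
- cam_pivot (a point): point on the cam's upright turning axis, straight above the base's origin, 46 mm high (top of the lever)
- cam_peg (a point): middle of the upright round black peg at the end of the cam's lever: 14 mm diameter, 46 to 86 mm high (this point 66), 45 mm from the pivot axis; it goes round with the cam. Below it, the cam is a round plate of 56 mm diameter, 12 mm off-centre, 26 to 38 mm high; the flat lever (13 mm wide, 38 to 46 mm high) points along the cam's high lobe
- cam (a joint): turn of the cam, rad, counter-clockwise from above. 0: lever, peg and high lobe point to the rear (base -x) at the slide's roller, which is blocked. +3.14 or -3.14 (the same place): they point forward (base +x), the low point faces the roller, the slide is free. Stops at +-3.3. Starts within -1.2 to +1.2. Friction 0.22 N m (5 N at the peg); it stays where left
- push_face (a point): middle of the rear face of the slide's upright push plate (46 mm wide along base y, 8 mm thick, 11 to 53 mm high; this point 36 mm high). With the slide at 0 it lies at base x = -84 mm. Free space behind it
- slide (a joint): travel of the follower slide along base x, m: 0 fully back, 0.030 fully forward at its stop. Starts within 0 to 0.005. Its roller, behind the cam, meets the cam at about 0.008 when the cam is at 0, and passes to the end only with the cam within about 0.5 rad of its low point. Friction 2.5 N; it stays where left
- pot_mid (a point): centre of the paint pot standing loose in the clamp between the slide's flat jaw and the fixed V jaw: black round pot, 34 mm diameter, 36 mm tall, on the base plate. The jaw pushes it into the V as the slide goes forward; an identical pot stands outside the clamp
- pot_seat (a point): where the centre of the clamped pot belongs: base x = 101 mm, y = 0, 28 mm high
- pot_b: bystander: a second black round pot, 34 mm diameter, 36 mm tall, standing on the desk left of the clamp; origin at its underside
- dropper: bystander: small dropper bottle, 29 mm diameter, 86 mm tall, standing on the mat right of the clamp; origin at its underside
- cutters: bystander: side cutters, 151 x 100 x 16 mm, lying on the desk further left; origin at the centre of its underside
- pot: the same pot as a whole, origin at the centre of its underside
There are look-alikes about, which are no part of the job. What is shaped like the pot but orange or yellow is not meant.

How it is judged:
On the way, in this order (a step that is already met when the one before it is completed fails the run):
1. the cam is turned to its low point (within 0.44 rad) while the slide is still back ((value of joint cam above 2.7 rad or value of joint cam below -2.7 rad) and value of joint slide below 0.014 m), for 0.2 s.
2. the slide is fully home (value of joint slide above 0.0275 m), for 0.2 s.
At the end, for the whole second after the job is handed in: the slide is within 2.5 mm of its forward stop and at rest, the cam still at its low point (within 0.64 rad), and the pot stands upright (within 0.1 rad) on the base plate with its centre within 5 mm of its place in the V (value of joint slide above 0.0275 m and (value of joint cam above 2.5 rad or value of joint cam below -2.5 rad) and horizontal distance between pot_mid and pot_seat below 0.005 m and angle between pot_mid's own z axis and vertical below 0.1 rad and height (world z) of pot_mid below 0.0365 m and velocity of joint slide between -0.01 and 0.01 m/s); the robot touches nothing.
It fails at once if the slide is pushed forward (past 14 mm) while the cam is not at its low point (value of joint slide above 0.014 m and not (value of joint cam above 2.5 rad or value of joint cam below -2.5 rad)).
It fails at once if the pot in the clamp is lifted or tipped over (height (world z) of pot_mid above 0.0425 m or angle between pot_mid's own z axis and vertical above 0.4 rad).
It fails at once if the gripper or arm touches the pot in the clamp (contact force between any of the fingers, the arm and pot above 0.5 N).
It fails at once if a bystander (second pot, dropper bottle, side cutters) is moved more than 20 mm (distance of any of pot_b, dropper, cutters from where it was at the start of the episode above 0.02 m).
It also fails if it takes over 64 s, if anything falls off the work surface, if the arm or the gripper's body presses on something with over 40 N, if the wrist force passes 120 N, or if a joint passes its speed limit or range.

## Working session

There is one attempt and no reset: what is moved stays moved. The work goes in short steps, Python scripts to look and compute and a shell command to move; the robot and the scene stay as the last step left them, time stands still between calls to the robot, and variables do not carry over. Pictures are saved under pics/ and viewed, at most 10 in all, crops included, and the job is handed in when it is done.

```bash
mkdir -p pics; cat > h.py <<'E'
import numpy as np, cv2
from bench import robot, viewer
def snap(name,fn):
    im=viewer.snapshot(name); cv2.imwrite('pics/'+fn,im[:,:,::-1]); return im
def ray(c,u,v):
    xd=np.array([(u-c['cx'])/c['fx'],(v-c['cy'])/c['fy']]); x=xd.copy()
    for _ in range(30): x=xd/(1+c['k1']*(x@x))
    R=np.array(c['R']);t=np.array(c['t'])
    return -R.T@t, R.T@np.array([x[0],x[1],1])
def at(c,u,v,z):
    o,d=ray(c,u,v); return o+d*(z-o[2])/d[2]
def proj(c,X):
    p=np.array(c['R'])@np.array(X)+np.array(c['t']); x=p[:2]/p[2]; x=x*(1+c['k1']*(x@x))
    return x*[c['fx'],c['fy']]+[c['cx'],c['cy']]
E
python3 - <<'E'
from h import *
snap('top','top1.png');snap('scene','scene1.png')
print(robot.get_obs())
print(viewer.calibration('top'))
E
```

```text
{'time': 0.1, 'joint_positions': array([ 1.02088363e+00,  8.79388797e-02,  1.37211384e+00, -3.37094712e-05,
        1.68359626e+00, -1.03102024e-01]), 'qvel': array([ 0.00092094, -0.00152478, -0.00349899, -0.00026671, -0.00068905,
        0.0002765 ]), 'joint_torque': array([ 1.33987636e-03, -3.41251552e+01, -3.03303337e+01,  7.18984008e-02,
        3.03869275e-02, -1.20704303e-04]), 'tool_pos': array([0.23740429, 0.49557161, 0.2043842 ]), 'ee_rot': array([-3.13954380e+00, -1.78311006e-04,  2.69477804e+00]), 'wrist_force': array([-0.26598592, -0.08599653,  0.09669626]), 'wrist_torque': array([ 0.01882803, -0.03350453,  0.03122421]), 'finger_force': 0.0, 'width': 0.09395591237916903}
{'fx': 469.4974140685991, 'fy': 469.4974140685991, 'cx': 274.9443769932535, 'cy': 216.03220134460923, 'k1': -0.07052416932290867, 'R': array([[ 0.01050142, -0.99987541, -0.01178475],
       [-0.99459925, -0.00922756, -0.10337887],
       [ 0.10325725,  0.01280673, -0.99457223]]), 't': array([-0.06616565,  0.62738021,  1.12186248])}
```

View pics/top1.png

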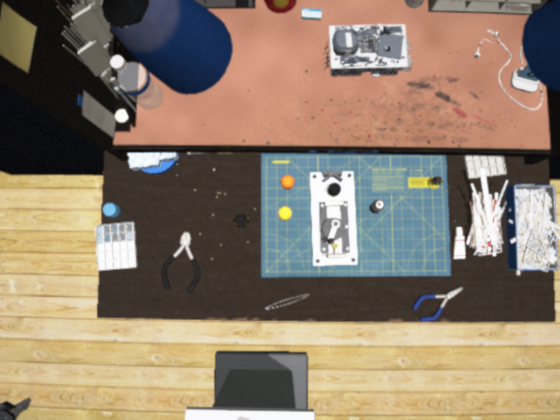

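View pics/scene1.png

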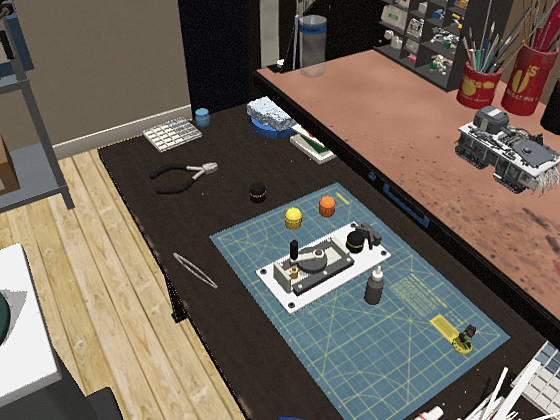

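```bash
python3 - <<'E'
from h import *
im=cv2.imread('pics/top1.png'); c=im[160:280,255:405]; c=cv2.resize(c,None,fx=5,fy=5,interpolation=cv2.INTER_CUBIC); cv2.imwrite('pics/c1.png',c)
c=viewer.calibration('top')
for n,u,v in [('TL',310,171),('TR',354,171),('BL',313,266),('BR',358,265)]: print(n,at(c,u,v,.0125))
E
```

```text
TL [ 0.74519988 -0.14703986  0.0125    ]
TR [ 0.74629053 -0.25826835  0.0125    ]
BL [ 0.50666818 -0.15513632  0.0125    ]
BR [ 0.51009095 -0.26658013  0.0125    ]
```

View pics/c1.png

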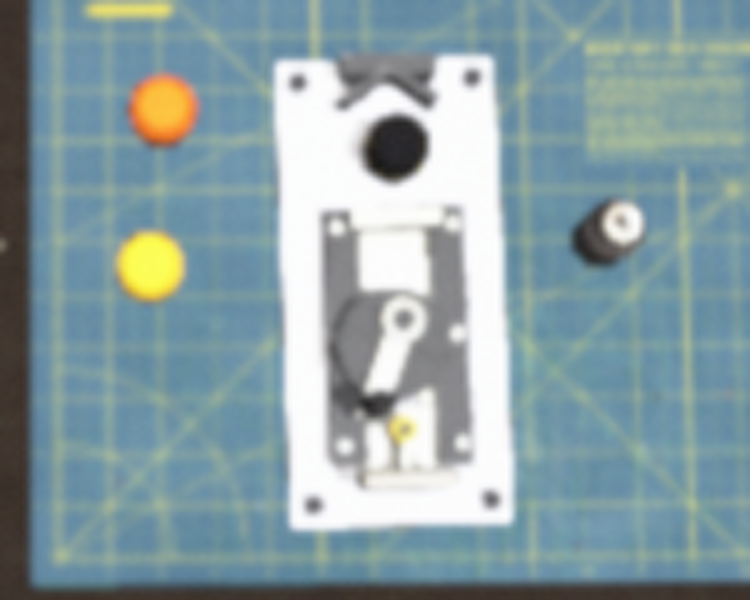

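```bash
python3 - <<'E'
from h import *
c=viewer.calibration('top'); f=lambda u,v:(255+u/5,160+v/5)
o=np.array([.6085,-.2075])
print('cam',ray(c,280,210)[0])
print('pivot',at(c,*f(403,318),.0485),'pegtop?',at(c,*f(378,403),.0885),at(c,*f(350,400),.0885),'pushplate top',at(c,*f(408,480),.0555),'pot',at(c,*f(396,147),.0485),'dropper',at(c,*f(622,222),.0885))
for th in (0,-.3,-.5): 
    a=.0345+np.pi+th; p=[*(o+.045*np.array([np.cos(a),np.sin(a)])),.0885]; print(th,p,(proj(c,p)-[255,160])*5)
w=robot.get_obs(); 
R=cv2.Rodrigues(np.zeros(3))[0]
from scipy.spatial.transform import Rotation as Ro
R=Ro.from_euler('xyz',w['ee_rot']).as_matrix()
print('to (.567,-.19,.2) units',R.T@(np.array([.567,-.19,.2])-w['tool_pos'])/.2)
E
```

```text
cam [ 0.50884629 -0.07473561  1.17985139]
pivot [ 0.60926827 -0.20703029  0.0485    ] pegtop? [ 0.56595007 -0.19063547  0.0885    ] [ 0.56722711 -0.17761439  0.0885    ] pushplate top [ 0.53102429 -0.20845146  0.0555    ] pot [ 0.69288934 -0.20388522  0.0485    ] dropper [ 0.65185187 -0.30539161  0.0885    ]
0 [np.float64(0.5635267779688022), np.float64(-0.20905219204114045), 0.0885] [417.60176144 408.56688236]
-0.3 [np.float64(0.5650767358472732), np.float64(-0.19569236982614593), 0.0885] [388.87473259 404.97619391]
-0.5 [np.float64(0.568288124088056), np.float64(-0.18730086547293645), 0.0885] [370.82694579 397.90797203]
to (.567,-.19,.2) units [-2.96735771 -2.3792064   0.02626661]
```

```bash
M="python3 -m handwheel"
$M '[[-0.99,-0.79,0,0,0,0],[-0.99,-0.79,0,0,0,0],[-0.99,-0.79,0,0,0,0],[-0.99,-0.79,0,0,0,0],[-0.99,-0.79,0,0,0,0],[-0.99,-0.79,0,0,0,0],[-0.99,-0.79,0,0,0,0],[-0.99,-0.79,0,0,0,0]]' -1
$M '[[-0.99,-0.79,0,0,0,0],[-0.99,-0.79,0,0,0,0],[-0.99,-0.79,0,0,0,0],[-0.99,-0.79,0,0,0,0],[-0.99,-0.79,0,0,0,0],[-0.99,-0.79,0,0,0,0],[-0.99,-0.79,0,0,0,0],[-0.99,-0.79,0,0,0,0]]'
$M '[[-0.99,-0.8,0,0,0,-0.92],[-0.99,-0.8,0,0,0,-0.92],[-0.99,-0.8,0,0,0,-0.92],[-0.99,-0.8,0,0,0,-0.92],[-0.99,-0.8,0,0,0,-0.92],[-0.99,-0.8,0,0,0,-0.92],[-0.99,-0.8,0,0,0,-0.92],[-0.99,-0.8,0,0,0,-0.92],[-0.99,-0.8,0,0,0,-0.92],[-0.99,-0.8,0,0,0,-0.92]]'
python3 - <<'E'
from h import *
print(robot.get_obs()['tool_pos'],robot.get_obs()['ee_rot'])
c=viewer.calibration('wrist'); snap('wrist','w1.png')
import json; json.dump({k:np.array(v).tolist() for k,v in c.items()},open('w1.json','w'))
for n,p in [('peg',(.566,-.1906,.0885)),('piv',(.609,-.207,.0485))]: print(n,proj(c,p))
E
```

```text
time: 0.77
tool_pos: [0.3487, 0.2662, 0.2052]
ee_rot: [-3.142, -0.0, 2.69]
wrist_force: [-0.6, 0.7, -0.5]
width: 0.0942
finger_force: 0.0
time: 1.43
tool_pos: [0.4588, 0.0397, 0.2047]
ee_rot: [3.141, -0.002, 2.693]
wrist_force: [-0.1, 0.6, -0.2]
width: 0.0938
finger_force: 0.0
time: 2.27
tool_pos: [0.5677, -0.1869, 0.2056]
ee_rot: [3.14, -0.0, -3.104]
wrist_force: [-0.3, -0.1, 0.5]
width: 0.0939
finger_force: 0.0
[ 0.56773522 -0.18688727  0.20558654] [ 3.14015600e+00 -1.82333571e-04 -3.10350515e+00]
peg [271.70644397 201.22566463]
piv [256.21971466 229.09137905]
```

View pics/w1.png

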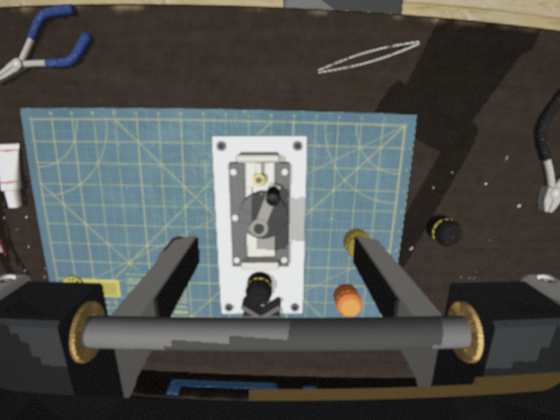

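```bash
python3 - <<'E'
from h import *
im=cv2.imread('pics/w1.png')[130:325,200:320]; cv2.imwrite('pics/c2.png',cv2.resize(im,None,fx=3,fy=3,interpolation=cv2.INTER_CUBIC))
c=viewer.calibration('wrist'); print(c)
E
```

```text
{'fx': 317.70294923892175, 'fy': 317.70294923892175, 'cx': 275.8720771099196, 'cy': 205.87061043095363, 'k1': -0.06124129657574563, 'R': array([[-3.75288872e-02,  9.99295338e-01, -6.41142760e-04],
       [ 9.64666262e-01,  3.63958036e-02,  2.60948939e-01],
       [ 2.60788393e-01,  9.17463448e-03, -9.65352392e-01]]), 't': array([ 0.20795603, -0.56668947,  0.24578635])}
```

View pics/c2.png

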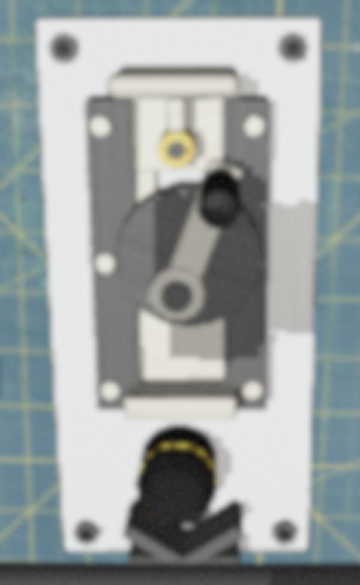

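```bash
python3 - <<'E'
from h import *
import json
c=json.load(open('w1.json')); f=lambda u,v:(200+u/3,130+v/3)
for n,p,z in [('piv',(176,296),.0485),('peg',(218,207),.0885),('r1',(37,19),.0125),('r2',(321,17),.0125),('f1',(64,551),.0125),('f2',(313,550),.0125),('plate rear edge',(178,73),.0555)]: print(n,at(c,*f(*p),z))
E
```

```text
piv [ 0.60839322 -0.20427236  0.0485    ]
peg [ 0.56375982 -0.18975296  0.0885    ]
r1 [ 0.51075265 -0.26195365  0.0125    ]
r2 [ 0.50606392 -0.15301725  0.0125    ]
f1 [ 0.74437291 -0.25359871  0.0125    ]
f2 [ 0.73942463 -0.14171087  0.0125    ]
plate rear edge [ 0.52502034 -0.20518793  0.0555    ]
```

```bash
M="python3 -m handwheel"
$M '[[0.01,-0.015,0.2,0,0,0],[0.01,-0.015,0.4,0,0,0],[0.01,-0.015,0.6,0,0,0],[0.01,-0.015,0.73,0,0,0],[0.01,-0.015,0.73,0,0,0],[0.01,-0.015,0.73,0,0,0]]'
$M '[[0,0,0,0,0,0],[0,0,0,0,0,0],[0,0,0,0,0,0],[0,0,0,0,0,0],[0,0,0,0,0,0],[0,0,0,0,0,0],[0,0,0,0,0,0],[0,0,0,0,0,0],[0,0,0,0,0,0],[0,0,0,0,0,0]]' 1
$M '[[0,0,0,0,0,0],[0,0,0,0,0,0],[0,0,0,0,0,0]]'
```

```text
time: 2.82
tool_pos: [0.5647, -0.1909, 0.0587]
ee_rot: [3.14, -0.003, -3.105]
wrist_force: [-0.2, -0.2, 1.6]
width: 0.0942
finger_force: 0.0
time: 3.65
tool_pos: [0.5657, -0.193, 0.0593]
ee_rot: [3.141, -0.0, -3.107]
wrist_force: [0.5, 0.8, 0.7]
width: 0.0309
finger_force: 0.0
time: 3.9
tool_pos: [0.5652, -0.191, 0.0593]
ee_rot: [3.137, -0.001, -3.106]
wrist_force: [-1.1, 4.8, 0.9]
width: 0.0137
finger_force: 30.0
```

```bash
M="python3 -m handwheel"
$M '[[-0.012,0.025,0,0,0,0],[-0.025,0.048,0,0,0,0],[-0.042,0.070,0,0,0,0],[-0.062,0.090,0,0,0,0],[-0.084,0.107,0,0,0,0],[-0.109,0.121,0,0,0,0],[-0.109,0.121,0,0,0,0],[-0.109,0.121,0,0,0,0]]'
python3 -c "
from h import *
o=robot.get_obs();d=o['tool_pos'][:2]-[.608,-.205];print(d,np.hypot(*d),np.pi-np.arctan2(d[1],d[0])+.037,o['wrist_force'])"
```

```text
time: 4.57
tool_pos: [0.584, -0.1692, 0.0594]
ee_rot: [-3.14, -0.007, -3.107]
wrist_force: [-7.0, -1.9, 4.0]
width: 0.0135
finger_force: 30.0
[-0.02401136  0.035785  ] 0.043094219971520124 1.0168068521022153 [-7.03945098 -1.89543802  4.03059054]
```

```bash
M="python3 -m handwheel"
$M '[[-0.026,0.011,0,0,0,0],[-0.053,0.019,0,0,0,0],[-0.081,0.024,0,0,0,0],[-0.109,0.025,0,0,0,0],[-0.137,0.022,0,0,0,0],[-0.164,0.016,0,0,0,0],[-0.191,0.007,0,0,0,0],[-0.216,-0.007,0,0,0,0],[-0.216,-0.007,0,0,0,0],[-0.216,-0.007,0,0,0,0]]'
python3 -c "
from h import *
o=robot.get_obs();d=o['tool_pos'][:2]-[.608,-.205];print(d,np.hypot(*d),np.pi-np.arctan2(d[1],d[0])+.037,o['wrist_force'])"
```

```text
time: 5.4
tool_pos: [0.6304, -0.1609, 0.0593]
ee_rot: [3.13, -0.0, -3.104]
wrist_force: [-0.3, 13.6, 3.3]
width: 0.012
finger_force: 28.5
[0.02236397 0.04414668] 0.04948814142362798 2.0766966973663097 [-0.28867707 13.64194699  3.32853133]
```

```bash
M="python3 -m handwheel"
$M '[[0,0,0,0,0,0],[0,0,0,0,0,0],[0,0,0,0,0,0],[0,0,-0.1,0,0,0],[0,0,-0.2,0,0,0],[0,0,-0.5,0,0,0],[0,0,-0.73,0,0,0],[0,0,-0.73,0,0,0],[0,0,-0.73,0,0,0]]' -1
python3 - <<'E'
from h import *
import json
o=robot.get_obs();c=viewer.calibration('wrist');im=snap('wrist','w2.png');print(o['tool_pos'],o['ee_rot'])
json.dump({k:np.array(v).tolist() for k,v in c.items()},open('w2.json','w'))
a=np.pi+.037; P=np.array([.608,-.205])
p=proj(c,[*P,.0485]); print('piv',p)
for th in (-1.5,-1.8,-2.1): print(th,proj(c,[*(P+.045*np.array([np.cos(a+th),np.sin(a+th)])),.0885]))
x,y=(p-[80,70]).astype(int); print('crop',x,y)
cv2.imwrite('pics/c3.png',cv2.resize(im[y:y+150,x:x+160,::-1],None,fx=4,fy=4,interpolation=cv2.INTER_CUBIC))
E
```

```text
time: 6.15
tool_pos: [0.6329, -0.17, 0.2144]
ee_rot: [-3.135, 0.014, -3.108]
wrist_force: [0.5, -0.2, 0.3]
width: 0.0687
finger_force: 0.0
[ 0.63292761 -0.1699518   0.21440799] [-3.1348109   0.01371051 -3.10765137]
piv [245.45336316 166.68258387]
-1.5 [287.64161138 169.68500273]
-1.8 [286.46950579 183.30873683]
-2.1 [281.35777175 195.73664404]
crop 165 96
```

View pics/c3.png

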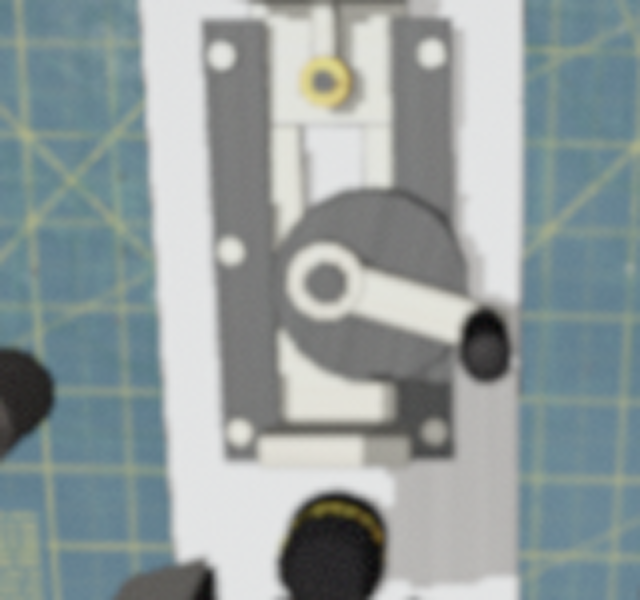

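```bash
M="python3 -m handwheel"
$M '[[0.1,0.01,0,0,0,0],[0.19,0.02,0,0,0,0],[0.19,0.02,0,0,0,0],[0.19,0.02,0,0,0,0],[0.19,0.02,0,0,0,0],[0.19,0.02,0,0,0,0],[0.19,0.02,0,0,0,0],[0.19,0.02,0,0,0,0],[0.19,0.02,0,0,0,0],[0.19,0.02,0,0,0,0]]' 1
$M '[[0,0,0,0,0,0],[0,0,0,0,0,0],[0,0,0,0,0,0],[0,0,0,0,0,0]]'
python3 -c "
from h import *
o=robot.get_obs();d=o['tool_pos'][:2]-[.608,-.205];print(d[0]+d[1]*.037,d[1]-.037*d[0])"
```

```text
time: 7.03
tool_pos: [0.5921, -0.1652, 0.2054]
ee_rot: [3.141, 0.0, -3.107]
wrist_force: [0.5, -0.8, 0.1]
width: 0.0125
finger_force: 0.0
time: 7.37
tool_pos: [0.5918, -0.1652, 0.2055]
ee_rot: [3.142, 0.0, -3.107]
wrist_force: [0.7, -0.3, -0.2]
width: 0.0005
finger_force: 0.0
-0.01468610052141873 0.04035392623156214
```

```bash
M="python3 -m handwheel"
$M '[[0,0,0.2,0,0,0],[0,0,0.4,0,0,0],[0,0,0.6,0,0,0],[0,0,0.73,0,0,0],[0,0,0.73,0,0,0],[0,0,0.73,0,0,0]]'
$M '[[-0.02,0,0,0,0,0],[-0.04,-0.005,0,0,0,0],[-0.06,-0.01,0,0,0,0],[-0.08,-0.01,0,0,0,0],[-0.1,-0.015,0,0,0,0],[-0.12,-0.02,0,0,0,0],[-0.14,-0.02,0,0,0,0],[-0.15,-0.025,0,0,0,0],[-0.15,-0.025,0,0,0,0]]'
python3 -c "
from h import *
o=robot.get_obs();d=o['tool_pos'][:2]-[.608,-.205];print(d[0]+d[1]*.037,d[1]-.037*d[0])"
```

```text
time: 7.87
tool_pos: [0.5907, -0.1648, 0.058]
ee_rot: [3.14, -0.004, -3.107]
wrist_force: [-0.4, 0.1, 0.6]
width: 0.0004
finger_force: 0.0
time: 8.62
tool_pos: [0.6207, -0.1721, 0.0617]
ee_rot: [-3.137, -0.003, -3.108]
wrist_force: [-7.2, -3.3, 4.8]
width: 0.0006
finger_force: 3.9
0.01393022274219558 0.03247522052325896
```

```bash
M="python3 -m handwheel"
$M '[[0.06,0,0,0,0,0],[0.06,0.04,0,0,0,0],[0.06,0.09,0,0,0,0],[0.06,0.14,0,0,0,0],[0.06,0.14,0,0,0,0],[0,0.14,0,0,0,0],[-0.06,0.14,0,0,0,0],[-0.11,0.14,0,0,0,0],[-0.11,0.14,0,0,0,0],[-0.11,0.14,0,0,0,0]]'
$M '[[0,-0.02,0,0,0,0],[0,-0.04,0,0,0,0],[-0.005,-0.06,0,0,0,0],[-0.01,-0.08,0,0,0,0],[-0.015,-0.1,0,0,0,0],[-0.02,-0.12,0,0,0,0],[-0.025,-0.14,0,0,0,0],[-0.025,-0.155,0,0,0,0],[-0.025,-0.165,0,0,0,0],[-0.025,-0.165,0,0,0,0]]'
python3 - <<'E'
from h import *
o=robot.get_obs();d=o['tool_pos'][:2]-[.608,-.205];print(d[0]+d[1]*.037,d[1]-.037*d[0])
E
```

```text
time: 9.45
tool_pos: [0.6433, -0.1399, 0.0593]
ee_rot: [3.142, -0.0, -3.106]
wrist_force: [1.1, 0.1, -0.2]
width: 0.0005
finger_force: 0.0
time: 10.28
tool_pos: [0.6524, -0.1689, 0.0608]
ee_rot: [3.135, 0.008, -3.104]
wrist_force: [4.2, 8.6, 2.2]
width: 0.0005
finger_force: 4.1
0.0457102261993032 0.034482957191461265
```

```bash
M="python3 -m handwheel"
$M '[[0.005,-0.015,0,0,0,0],[0.01,-0.03,0,0,0,0],[0.01,-0.045,0,0,0,0],[0.01,-0.06,0,0,0,0],[0.01,-0.06,0,0,0,0],[0.01,-0.06,0,0,0,0],[0.01,0,0,0,0,0],[0.01,0.1,0,0,0,0],[0.01,0.1,0,0,0,0]]'
$M '[[0,0,-0.25,0,0,0],[0,0,-0.5,0,0,0],[0,0,-0.73,0,0,0],[0,0,-0.73,0,0,0],[0.3,0,-0.73,0,0,0],[0.3,0,-0.73,0,0,0],[0.3,0,-0.73,0,0,0],[0.3,0,-0.73,0,0,0]]'
python3 - <<'E'
from h import *
o=robot.get_obs();c=viewer.calibration('wrist');im=snap('wrist','w3.png');print(o['tool_pos'],o['ee_rot'])
a=np.pi+.037; P=np.array([.608,-.205])
p=proj(c,[*P,.0485]); print('piv',p)
x,y=(p-[80,110]).astype(int); x=max(x,0);y=max(y,0)
for th in (-2.8,-3.0,-3.14): print(th,(proj(c,[*(P+.045*np.array([np.cos(a+th),np.sin(a+th)])),.0885])-[x,y])*3)
for s in (0,.005): print(s,'pushtop',(proj(c,[*(P+(-.084+s)*np.array([np.cos(.037),np.sin(.037)])),.0555])-[x,y])*3)
cv2.imwrite('pics/c4.png',cv2.resize(im[y:y+200,x:x+160,::-1],None,fx=3,fy=3,interpolation=cv2.INTER_CUBIC))
E
```

```text
time: 11.03
tool_pos: [0.6459, -0.1505, 0.0594]
ee_rot: [3.14, -0.001, -3.105]
wrist_force: [0.4, -0.3, 0.2]
width: 0.0003
finger_force: 0.0
time: 11.7
tool_pos: [0.586, -0.1561, 0.2059]
ee_rot: [-3.141, 0.001, -3.108]
wrist_force: [-0.6, -0.4, 0.1]
width: 0.0005
finger_force: 0.0
[ 0.5860164  -0.15610768  0.20589738] [-3.14086094e+00  9.21474511e-04 -3.10779430e+00]
piv [230.98235897 211.54077912]
-2.8 [276.22149817 484.078642  ]
-3.0 [250.88016462 489.8488614 ]
-3.14 [232.57330509 491.04128697]
0 pushtop [230.43262189  99.57715239]
0.005 pushtop [231.0198243 114.5215234]
```

View pics/c4.png

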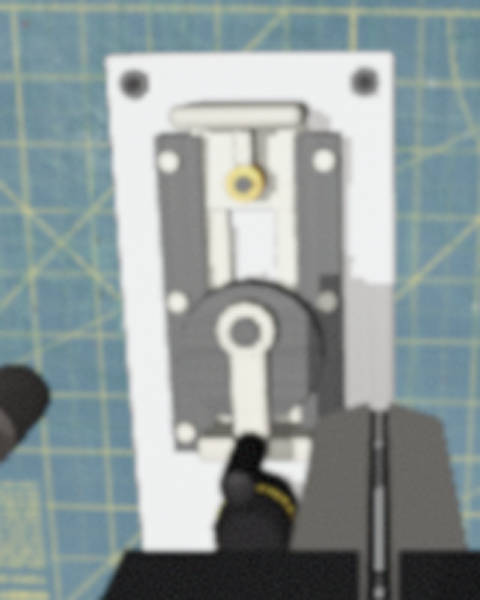

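```bash
M="python3 -m handwheel"
$M '[[0.2,-0.12,0,0,0,0],[0.425,-0.245,0,0,0,0],[0.425,-0.245,0,0,0,0],[0.425,-0.245,0,0,0,0],[0.425,-0.245,0.2,0,0,0],[0.425,-0.245,0.4,0,0,0],[0.425,-0.245,0.6,0,0,0],[0.425,-0.245,0.8,0,0,0],[0.425,-0.245,0.87,0,0,0],[0.425,-0.245,0.87,0,0,0]]'
$M '[[-0.03,0,0,0,0,0],[-0.06,0,0,0,0,0],[-0.08,0,0,0,0,0],[-0.1,0,0,0,0,0],[-0.12,0,0,0,0,0],[-0.14,0,0,0,0,0],[-0.16,0,0,0,0,0],[-0.18,0,0,0,0,0],[-0.18,0,0,0,0,0]]'
python3 -c "
from h import *
o=robot.get_obs();d=o['tool_pos'][:2]-[.608,-.205];print(d[0]+d[1]*.037,d[1]-.037*d[0])"
```

```text
time: 12.58
tool_pos: [0.5009, -0.2048, 0.0255]
ee_rot: [3.135, -0.009, -3.106]
wrist_force: [0.3, 0.1, 0.1]
width: 0.0002
finger_force: 0.0
time: 13.33
tool_pos: [0.5405, -0.2063, 0.0318]
ee_rot: [-3.141, 0.002, -3.107]
wrist_force: [-0.3, -0.0, 0.8]
width: 0.0005
finger_force: 0.2
-0.06757249075329869 0.0012234433271161756
```

```bash
M="python3 -m handwheel"
$M '[[-0.01,0,0,0,0,0],[-0.02,0,0,0,0,0],[-0.03,0,0,0,0,0],[-0.03,0,0,0,0,0],[-0.03,0,0,0,0,0]]'
$M '[[-0.01,0,0,0,0,0],[-0.02,0,0,0,0,0],[-0.03,0,0,0,0,0],[-0.03,0,0,0,0,0],[-0.03,0,0,0,0,0]]'
```

```text
time: 13.75
tool_pos: [0.5452, -0.2059, 0.0314]
ee_rot: [3.142, -0.0, -3.107]
wrist_force: [-2.7, 0.4, 2.8]
width: 0.0005
finger_force: 1.5
time: 14.17
tool_pos: [0.5451, -0.2059, 0.0314]
ee_rot: [3.14, -0.014, -3.107]
wrist_force: [-19.4, -0.2, 11.4]
width: 0.0005
finger_force: 9.2
```

```bash
M="python3 -m handwheel"
$M '[[0.03,0,0,0,0,0],[0.1,0,0,0,0,0],[0.2,0,0,0,0,0],[0.2,0,0,0,0,0],[0.2,0,-0.2,0,0,0],[0.2,0,-0.4,0,0,0],[0.2,0,-0.6,0,0,0],[0.2,0,-0.87,0,0,0],[0.2,0,-0.87,0,0,0],[0.2,0,-0.87,0,0,0]]'
python3 - <<'E'
from h import *
c=viewer.calibration('wrist');im=snap('wrist','w4.png')
P=np.array([.608,-.205]); p=proj(c,[*P,.0485]); x,y=(p-[80,110]).astype(int); x=max(x,0);y=max(y,0)
e=np.array([np.cos(.037),np.sin(.037)])
for s in (.025,.03): print(s,'pushtop',(proj(c,[*(P+(-.084+s)*e),.0555])-[x,y])*3)
for s in (.096,.101): print('pot',s,(proj(c,[*(P+s*e),.0485])-[x,y])*3)
print('piv',(p-[x,y])*3)
cv2.imwrite('pics/c5.png',cv2.resize(im[y:y+200,x:x+160,::-1],None,fx=3,fy=3,interpolation=cv2.INTER_CUBIC))
E
```

```text
time: 15.0
tool_pos: [0.5148, -0.2082, 0.2113]
ee_rot: [-3.136, 0.012, -3.106]
wrist_force: [-0.4, 0.2, 0.3]
width: 0.0003
finger_force: 0.0
0.025 pushtop [240.96077975 196.45608296]
0.03 pushtop [240.9855632  209.21158761]
pot 0.096 [241.71298217 535.85791594]
pot 0.101 [241.73091128 545.59141663]
piv [241.33370403 332.32305299]
```

View pics/c5.png

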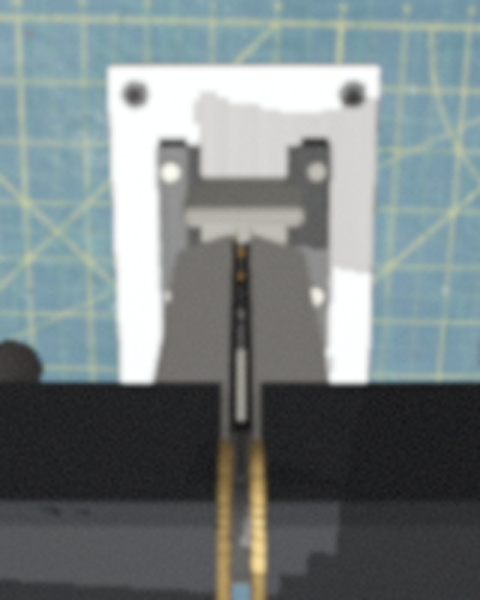

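```bash
M="python3 -m handwheel"
$M '[[0.2,0.2,0,0,0,0],[0.4,0.4,0,0,0,0],[0.6,0.6,0,0,0,0],[0.6,0.9,0,0,0,0],[0.6,0.9,0,0,0,0],[0.6,0.9,0,0,0,0],[0.6,0.9,0,0,0,0],[0.6,0.9,0,0,0,0]]'
python3 - <<'E'
from h import *
im=snap('top','top2.png'); cv2.imwrite('pics/c6.png',cv2.resize(im[160:280,255:405,::-1],None,fx=5,fy=5,interpolation=cv2.INTER_CUBIC))
c=viewer.calibration('top'); P=np.array([.609,-.207]); e=np.array([np.cos(.037),np.sin(.037)])
for n,s,z in [('push',-.054,.0555),('pot',.101,.0485),('peg',.045,.0885)]: print(n,(proj(c,[*(P+s*e),z])-[255,160])*5)
E
```

```text
time: 15.72
tool_pos: [0.3843, -0.0308, 0.203]
ee_rot: [3.141, -0.003, -3.105]
wrist_force: [-0.3, -0.8, 0.4]
width: 0.0003
finger_force: 0.0
push [409.05592324 429.68914824]
pot [394.59985597 112.49129884]
peg [409.05461816 215.48300809]
```

View pics/c6.png

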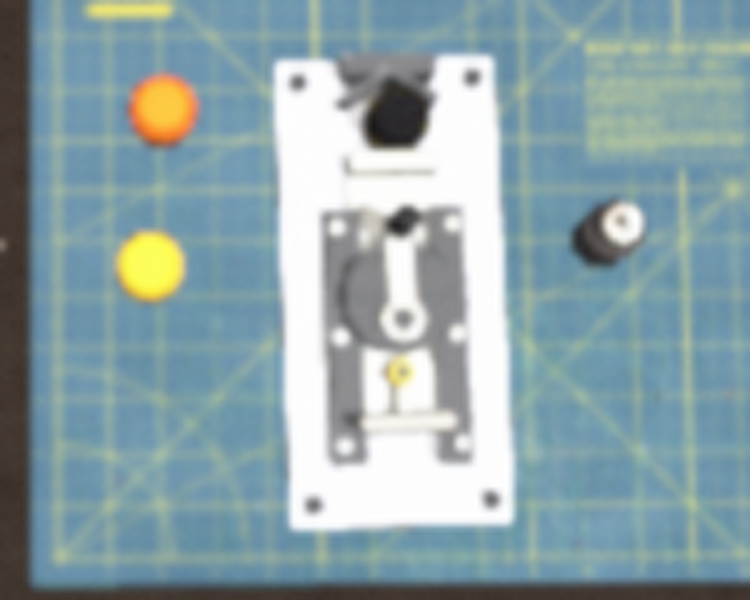

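```bash
python3 -c "
from h import *
print(robot.close_job())"
```

```text
the job is handed in; nothing more can be done
None
```

I handed the job in at about 16 s of the 64 s allowed. The last top picture shows the cam lever pointing forward, the slide against its forward stop, the pot within about 1 mm of its place in the V, and the dropper bottle where it stood. I did not look again at the second pot and the side cutters, but the arm stayed clear of both. The judge's verdict was not shown.

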